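# Park the toy car behind the stop post

## Robot

A 7-joint arm with a two-finger parallel gripper is mounted at the origin on the work surface. World frame = base frame: x ahead of the robot, y to its left, z up, the work surface at z = 0. Lengths are in m, angles in rad, forces in N, time in s.
With the tool pointing down it reaches from about 0.4 to 0.875 m from the base axis. Payload 4.4 kg.
Tool frame: the origin (TCP) lies at the very end of the fingers, on their centre line; the grasp point (between the pads) lies 19 mm behind it; z points along the fingers, y is the line along which they close (so a half turn about z gives the same grasp; the last joint's range is limited). The gripper opens to 85 mm and grips with 20 to 120 N. Pads are 22 mm wide; open, the fingers measure 114 mm over their backs; the gripper's body (76 mm by 85 mm) begins 54 mm behind the grasp point. The pads swing forward as they close: fully open they stand 13 mm farther back than shut.
Start: joints at [-1.391, 0.628, 0.038, 1.517, -0.027, 0.996, -0.02], TCP at [0.158, 0.63, 0.231] pointing down, gripper open.
Joint ranges: [-3.06, 3.06], [-0.37, 2.12], [-1.25, 1.32], [0.18, 2.47], [-1.1, 4.24], [0.23, 1.98], [-2.94, 2.94]. Speed limits (rad/s): [2.57, 2.57, 3.14, 3.14, 3.14, 3.14, 3.14].

## Interface

Orientations are given as [roll, pitch, yaw] about the fixed x, y, z axes, in that order (R = Rz(yaw) Ry(pitch) Rx(roll)).
In Python, from workcell import status, cams, order, finder gives the robot as it stands.
- The arm moves only by the shell command python3 -m handwheel 'ROWS' [OPENING]. ROWS is a JSON object of lists of equal length, an entry for each row: "slide": the shift along the world's x, y, z in m, a list of three; "dr": the turn, a rotation vector about the world's x, y, z in degrees, a list of three. A call has 1 to 10 rows; each row shifts and turns the commanded pose from where the row before left it; what a row does not reach is not made up. A row lasts 1/12 s, in which the tool goes at most 41.7 mm and 7.16 degrees, less where a joint would pass 70% of its speed; a pose out of reach is approached as far as the arm can. A call is refused whole if a number of a shift passes 0.0417 or a number of a turn 7.16, either way. A call with a gripper value outside its range is refused whole. OPENING is the opening, from 0 (shut) to 1 (fully open), set as the call begins (- or left out, the last holds). The fingers move at their own pace and stop on an object; the grip force is fixed at half the most. Time passes only in rows, so rows that do not move let the fingers close. It gives the time, the measured TCP pose, the force, the opening and the grip force at its end, in the units of the state.
- status.read_state(): the state, without advancing time (a new reading comes with each control period).
- cams.grab_frame(name): name is "side" or "top"; returns the picture (400x640x3 uint8, blue, green, red); there is no depth.
- cams.get_calibration(name): a dict with "intrinsics" (3x3 intrinsics, pixels), "rvec" (rotation vector, rad) and "tvec" (3), from world to camera coordinates, as OpenCV has them. Camera axes: x right, y down, z forward; pixel columns grow to the right and rows downward; lengths in m; the calibration is good to about 2 mm. A picture is of the moment at which its call begins. get_calibration takes no time and is no camera call.
- order.finish_job(): hands the job in; it is judged then, once.
Trained networks look in the newest picture that a camera, given by its name, has taken for a name from the list of things; names that differ only in an ending like _2 or _b are one class to them, and where a whole thing is asked for, a point or a joint stands for the part that bears it (a point fixed in the world has none). Each returns a list of dicts, best first, with "conf" (0 to 1); they miss things now and then, are a little off and sometimes report something else, mostly with a low value. They report only what shows in the picture. A call takes as long as a camera call. They do not tell look-alikes from the thing itself.
- finder.recognise(camera, target): "bbox" ([left, top, width, height] in pixels, round what is visible of it).
- finder.masks_of(camera, target): "region" (400x640 bool, what is visible of it) and "bbox" ([left, top, width, height] in pixels, round what is visible of it).
- finder.mark_of(camera, target): "position" ([column, row] in pixels: a listed point, or the origin of a listed thing).
The state is a dict: "t": time; "joints": joint angles; "dq": joint speeds; "joint_efforts": joint torques, N m; "eef_pos": TCP position; "ee_rot": TCP orientation; "wrist_force": force on the tool from outside, world axes, zero at the start; "torque": the same for the moment, N m; "gripper_width": finger opening in m; "grip_force": force on a finger pad.
Only numpy, scipy, OpenCV 4.12 (cv2) and the standard library are available. Lean on these libraries where they do the work, as an engineer would, in place of code of your own. Each camera call takes 0.05 s, during which the arm holds its last target. There are 200 camera calls.

## Task

On the toy car park, flip the lever on the grey box over until it snaps to its other side and the steel stop post sinks into the lane, push the waiting car along the lane with the fingertips until its nose is up against the end wall, then flip the lever back so that the post stands up again behind the car. Push only: do not pick the car up, work the post only by its lever, and leave all the other toys and goods as they are.

Things in the scene. Friction and masses are not known exactly. Their poses are not given: they have to be found in the camera images.
- carpark: plywood toy car park, fixed, 340 (x) x 160 (y) x 30 mm high. Origin: centre of its underside. On top a lane, 60 mm wide between kerbs (6 mm wide, 8 mm high), runs along x at y = -35 mm: open at its -x end, closed by an end wall (22 mm high, 10 mm thick) at +x. The car goes towards +x. Small bystander toys stand on the side strip at y = +45 mm
- bay_end (a point): centre of the end wall's face that the car's nose comes to, at deck height: car park x = +145 mm, y = -35 mm, z = 30 mm; axes as the car park
- post_spot (a point): centre of the stop post's hole, on the lane axis at deck height: car park x = +35 mm, y = -35 mm, z = 30 mm
- post (a joint): the steel stop post, 18 mm diameter; 0: it stands 26 mm above the deck and bars the lane; 0.0265 (m): sunk level with the deck. Linked rigidly to the lever (post = 0.0241 x lever): it sinks and rises with it
- car: low toy car on free-rolling wheels, 88 mm long, 50 mm wide, 44 mm high, about 160 g. Origin: middle of the car at the bottom of its wheels; x points to its nose. Flat nose and tail at x = +44 and -44 mm, between 8 and 30 mm above its origin. Drag about 0.3 N; stops at once when left. With its nose on the end wall its origin is 44 mm before bay_end, its tail 13 mm past the post
- lever_box: grey box 80 (x) x 50 (y) x 25 mm high, fixed to the counter on the lever side (-y) of the car park, which carries the toggle lever. Origin: centre of its underside. The lever's hinge is at its centre, 30 mm above the counter, and the lever swings in the box's x-z plane
- lever (a joint): toggle lever with an over-centre spring, angle in rad: 0 leans 0.55 rad from upright towards the box's -x (post up), 1.1 leans 0.55 rad towards the box's +x (post down); those are its stops and it rests only there. It resists with up to 3 N at the knob, less towards the middle, and past 0.55 it snaps to the other side by itself
- lever_tip (a point): centre of the lever's black ball knob, 24 mm diameter, at the end of a 10 mm steel rod 75 mm from the hinge; about 94 mm above the counter at rest on either side, 105 mm in mid swing
- van: bystander: short toy van 48 x 44 x 52 mm, on the side strip; origin: centre of underside
- figure: bystander: wooden toy figure, 24 mm diameter, 46 mm tall, on the side strip; origin: centre of underside
- cone: bystander: toy traffic cone, 26 mm diameter, 32 mm tall, on the side strip; origin: centre of underside
- flask: bystander: drinking bottle, 60 mm diameter, 160 mm tall, on the counter; origin: centre of underside
- game_box: bystander: boxed game 140 x 90 x 50 mm, on the counter; origin: centre of underside
- pencil_tin: bystander: flat pencil case 70 x 190 x 30 mm, on the counter; origin: centre of underside
- stacker: bystander: stepped ring-stacker toy, 80 mm diameter, 75 mm tall, on the counter; origin: centre of underside
There are look-alikes about, which are no part of the job. What is shaped like the car but purple or yellow is not meant.

How it is judged:
On the way, in this order (a step that is already met when the one before it is completed fails the run):
1. the lever has snapped over and the post is down, with the car still waiting before it (value of joint lever above 1 rad and x of car in the frame of post_spot below -0.04 m), for 0.2 s.
2. the car stands at the end wall, with the post down (value of joint lever above 1 rad and x of car in the frame of bay_end between -0.054 and -0.04 m and y of car in the frame of bay_end between -0.015 and 0.015 m and z of car in the frame of carpark below 0.036 m and angle between car's own z axis and vertical below 0.1 rad), for 0.2 s.
At the end, for the whole second after the job is handed in: the lever is back on its first side (below 0.1 rad), the post is up (within 4 mm), and the car stands level and still in the lane with its nose within 10 mm of the end wall (value of joint lever below 0.1 rad and value of joint post below 0.004 m and x of car in the frame of bay_end between -0.054 and -0.04 m and y of car in the frame of bay_end between -0.015 and 0.015 m and z of car in the frame of carpark below 0.036 m and angle between car's own z axis and vertical below 0.1 rad and linear speed of car below 0.02 m/s); the robot touches nothing.
It fails at once if the car is lifted or tipped (z of car in the frame of carpark above 0.04 m or angle between car's own z axis and vertical above 0.3 rad).
It fails at once if the robot touches the post itself (contact force between any of the fingers, the arm and post above 1 N).
It fails at once if a bystander is moved more than 20 mm or tipped over (distance of any of van, figure, cone, flask, game_box, pencil_tin, stacker from where it was at the start of the episode above 0.02 m or angle between any of van, figure, cone, flask, game_box, pencil_tin, stacker's own z axis and vertical above 0.5 rad).
It also fails if it takes over 61 s, if anything falls off the work surface, if the arm or the gripper's body presses on something with over 40 N, if the wrist force passes 120 N, or if a joint passes its speed limit or range.

## Working session

There is one attempt and no reset: what is moved stays moved. The work goes in short steps, Python scripts to look and compute and a shell command to move; the robot and the scene stay as the last step left them, time stands still between calls to the robot, and variables do not carry over. Pictures are saved under pics/ and viewed, at most 10 in all, crops included, and the job is handed in when it is done.

```bash
mkdir -p pics
cat > h.py <<'E'
import numpy as np, cv2
from workcell import status, cams, order, finder
def cal(c):
    k=cams.get_calibration(c); K=np.array(k["intrinsics"],float); R=cv2.Rodrigues(np.array(k["rvec"],float))[0]; t=np.array(k["tvec"],float).ravel()
    return K,R,t
def onplane(c,uv,z):
    K,R,t=cal(c); d=R.T@np.linalg.solve(K,[uv[0],uv[1],1]); o=-R.T@t
    return o+d*(z-o[2])/d[2]
def proj(c,p):
    K,R,t=cal(c); q=K@(R@np.array(p,float)+t); return q[:2]/q[2]
E
python3 - <<'E'
from h import *
for c in("side","top"):
    cv2.imwrite(f"pics/{c}0.png",cams.grab_frame(c)); K,R,t=cal(c); print(c,-R.T@t,R[2])
Z=dict(carpark=0,bay_end=.03,post_spot=.03,car=.03,lever_box=0,lever_tip=.094)
for n,z in Z.items():
  for c in("side","top"):
    for m in finder.mark_of(c,n)[:3]: print(n,c,round(m["conf"],2),np.round(m["position"],1),onplane(c,m["position"],z).round(4))
print(status.read_state())
E
```

```text
side [ 0.07908153 -0.8858623   0.8946692 ] [ 0.32857386  0.69314609 -0.64155102]
top [ 2.20387288e-01 -8.02152299e-04  1.48705773e+00] [ 0.19542926  0.00742832 -0.98068967]
carpark side 0.72 [319.7 234. ] [ 0.4718 -0.0582  0.    ]
carpark top 0.85 [338.5 217.1] [ 0.4607 -0.0511  0.    ]
bay_end side 0.84 [311.8 191.3] [0.5107 0.0795 0.03  ]
bay_end side 0.61 [341.3 370. ] [ 0.3376 -0.4471  0.03  ]
bay_end top 0.9 [295.2 198.5] [0.5167 0.0817 0.03  ]
post_spot side 0.82 [321.4 214.8] [ 0.4935 -0.0215  0.03  ]
post_spot side 0.42 [314.5 254.6] [ 0.4169 -0.1457  0.03  ]
post_spot top 0.78 [331.4 202.8] [ 0.5008 -0.0295  0.03  ]
car side 0.95 [339.3 237.6] [ 0.4984 -0.1182  0.03  ]
car side 0.86 [407.3 251.4] [ 0.6294 -0.2303  0.03  ]
car side 0.7 [393.3 304.4] [ 0.5133 -0.3539  0.03  ]
car top 0.79 [383.1 150.1] [ 0.6658 -0.1959  0.03  ]
car top 0.71 [360.5 204.2] [ 0.4945 -0.1187  0.03  ]
car top 0.63 [431.8 194.9] [ 0.5189 -0.339   0.03  ]
lever_box side 0.75 [356.8 218.5] [ 0.59   -0.0451  0.    ]
lever_box top 0.74 [340.  173.4] [ 0.6011 -0.0597  0.    ]
lever_tip side 0.72 [306.3 1
[... 204 characters left out ...]
4 ]
{'t': 0.7, 'joints': array([-1.39082794,  0.62835212,  0.0384836 ,  1.51742159, -0.0270004 ,
        0.99629896, -0.01998872]), 'dq': array([-0.00022631, -0.00065214,  0.00028803, -0.00017436, -0.00025682,
       -0.00163966, -0.00064726]), 'joint_efforts': array([ 1.94485092e-04, -5.63127923e+01,  1.22533981e+00, -1.93749028e+01,
        1.09578218e-02,  1.56367994e-03, -6.47231943e-06]), 'eef_pos': array([0.15811222, 0.63048345, 0.23133725]), 'ee_rot': array([ 3.14155586e+00, -4.89139298e-05,  2.89582309e+00]), 'wrist_force': array([-0.84732167, -0.50984559,  0.21045144]), 'torque': array([ 0.00556869, -0.01790614,  0.02873218]), 'grip_force': 0.0, 'gripper_width': 0.08539931719994073}
```

Run:
```python
import cv2
a=cv2.imread("pics/side0.png")[90:330,190:470];b=cv2.imread("pics/top0.png")[90:310,220:500]
cv2.imwrite("pics/side0c.png",cv2.resize(a,None,fx=2.5,fy=2.5,interpolation=2));cv2.imwrite("pics/top0c.png",cv2.resize(b,None,fx=2.7,fy=2.7,interpolation=2))
```

```text
(no output)
```

View pics/side0c.png

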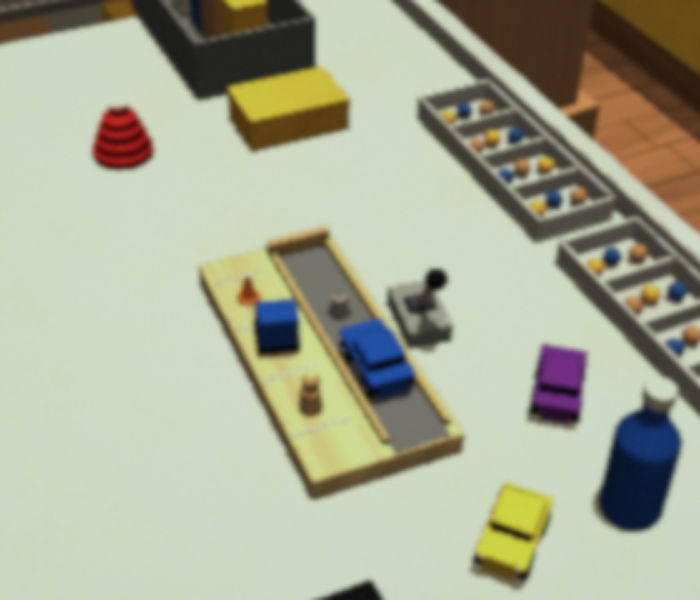

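View pics/top0c.png

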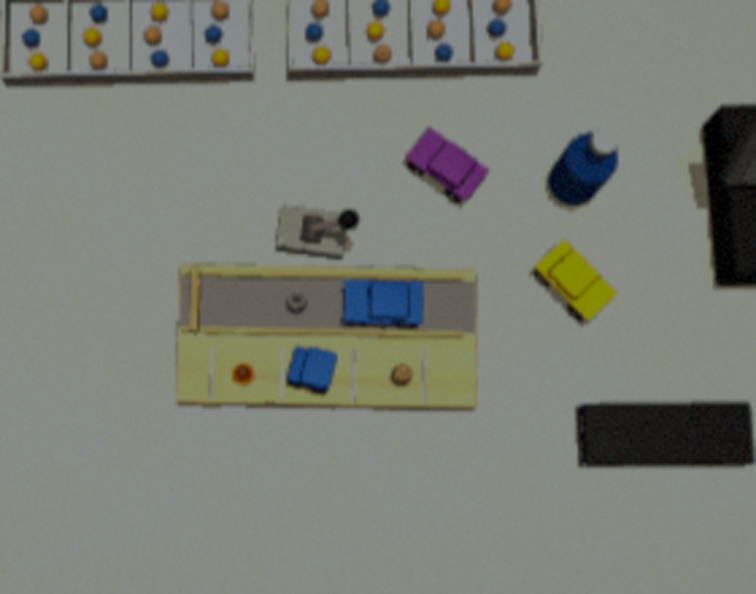

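The blue car (side px ~340,233) waits before the post (~325,212), with the knob at ~(364,201). The lane runs along world +y and the lever side faces world +x. Next I'll refine these positions by triangulation.

```bash
cat >> h.py <<'E'
def tri(a,b):
    P=[]
    for c in("side","top"):
        K,R,t=cal(c); P.append(K@np.c_[R,t])
    X=cv2.triangulatePoints(P[0],P[1],np.array(a,float),np.array(b,float)).ravel(); return X[:3]/X[3]
E
python3 - <<'E'
from h import *
for n,a,b in [("bay",(311.8,191.3),(295.2,198.5)),("post",(321.4,214.8),(331.4,202.8)),("car",(339.3,237.6),(360.5,204.2)),("box",(356.8,218.5),(340,173.4)),("tip",(363.3,200.8),(349.2,174))]:
    X=tri(a,b); print(n,X.round(4),(proj("side",X)-a).round(1))
for c in("side","top"): 
    g=cv2.imread(f"pics/{c}0.png"); 
    x0,y0,x1,y1=(352,190,376,212) if c=="side" else (338,160,360,182)
    m=(g[y0:y1,x0:x1].max(2)<45); ys,xs=np.nonzero(m); print(c,"dark knob",xs.mean()+x0,ys.mean()+y0,len(xs))
    cams.grab_frame(c)
    for n in("carpark","lever_box"):
        for m in finder.masks_of(c,n)[:1]:
            pts=np.argwhere(m["region"])[:,::-1].astype(np.float32); r=cv2.boxPoints(cv2.minAreaRect(pts))
            h=cv2.convexHull(pts.astype(np.int32)); q=cv2.approxPolyN(h,4).reshape(-1,2) 
            print(c,n,m["conf"]); 
            for p in q: print("  ",p,onplane(c,p,.03 if n=="carpark" else .025).round(4))
E
```

```text
bay [0.5148 0.0825 0.0271] [ 0.9 -0.2]
post [ 0.4952 -0.0282  0.0363] [ 1.7 -0.4]
car [ 0.496  -0.1192  0.0313] [-0.7  0.2]
box [ 0.5908 -0.057   0.0122] [ 2.6 -0.7]
tip [ 0.5773 -0.0843  0.0974] [-1.4  0.3]
side dark knob 363.44117647058823 202.05882352941177 34
side carpark 0.97
   [314 290] [ 0.3707 -0.2448  0.03  ]
   [267 197] [0.3869 0.1078 0.03  ]
   [319 178] [0.5551 0.1269 0.03  ]
   [380 269] [ 0.539  -0.2522  0.03  ]
side lever_box 0.36
   [329 220] [ 0.5056 -0.0434  0.025 ]
   [323 214] [ 0.5012 -0.0153  0.025 ]
   [323 209] [0.5099 0.0031 0.025 ]
   [329 209] [ 0.5248 -0.0036  0.025 ]
top dark knob 347.9428571428571 171.17142857142858 35
top carpark 0.66
   [396 241] [ 0.379  -0.2218  0.03  ]
   [285 239] [0.3921 0.1139 0.03  ]
   [286 187] [0.5537 0.1099 0.03  ]
   [396 189] [ 0.5399 -0.23    0.03  ]
top lever_box 0.72
   [345 185] [ 0.5572 -0.0732  0.025 ]
   [320 185] [0.5589 0.0044 0.025 ]
   [325 167] [ 0.6164 -0.0124  0.025 ]
   [353 167] [ 0.6144 -0.1     0.025 ]
```

Run:
```python
from h import *
X=tri((363.4,202.1),(348,171.2));print("knob",X.round(4),onplane("side",(363.4,202.1),.094),onplane("top",(348,171.2),.094))
print("box",onplane("top",(336,175.6),.025))
for p in((280,207),(354,213),(276,248),(343,257)): print(onplane("top",(220+p[0]/2.7,90+p[1]/2.7),.025).round(4))
```

```text
knob [ 0.5846 -0.0803  0.0885] [ 0.58101027 -0.08574868  0.094     ] [ 0.5832374  -0.08000329  0.094     ]
box [ 0.5878851  -0.04607149  0.025     ]
[ 0.6176 -0.0083  0.025 ]
[ 0.6084 -0.0939  0.025 ]
[ 0.5688 -0.0027  0.025 ]
[ 0.5565 -0.0795  0.025 ]
```

```bash
python3 -m handwheel '{"slide":[[0.03,-0.04,0],[0.03,-0.04,0],[0.03,-0.04,0],[0.03,-0.04,0],[0.03,-0.04,0],[0.03,-0.04,0],[0.03,-0.04,0],[0.03,-0.04,0],[0.03,-0.04,0],[0.03,-0.04,0]],"dr":[[0,0,0],[0,0,0],[0,0,0],[0,0,0],[0,0,0],[0,0,0],[0,0,0],[0,0,0],[0,0,0],[0,0,0]]}' 0
```

```text
t: 1.83
eef_pos: [0.4091, 0.2955, 0.2316]
ee_rot: [3.141, 0.0, 2.896]
wrist_force: [0.8, 0.1, -0.6]
gripper_width: -0.0001
grip_force: 0.0
```

```bash
python3 -m handwheel '{"slide":[[0.015,-0.037,0],[0.015,-0.037,0],[0.015,-0.037,0],[0.015,-0.037,0],[0.015,-0.037,0],[0.015,-0.037,0],[0.015,-0.037,0],[0.015,-0.037,0],[0.015,-0.037,0],[0.015,-0.037,0]],"dr":[[0,0,3],[0,0,3],[0,0,3],[0,0,0],[0,0,0],[0,0,0],[0,0,0],[0,0,0],[0,0,0],[0,0,0]]}' 0
python3 -m handwheel '{"slide":[[0.009,-0.036,0],[0.009,-0.036,0],[0,0,-0.03],[0,0,-0.03],[0,0,-0.03],[0,0,-0.03],[0,0,-0.03],[0,0,0]],"dr":[[0,0,0],[0,0,0],[0,0,0],[0,0,0],[0,0,0],[0,0,0],[0,0,0],[0,0,0]]}'
```

```text
t: 2.67
eef_pos: [0.5587, -0.0749, 0.2316]
ee_rot: [3.141, 0.0, 3.053]
wrist_force: [-0.2, 0.6, -0.5]
gripper_width: -0.0002
grip_force: 0.0
t: 3.33
eef_pos: [0.5721, -0.1438, 0.076]
ee_rot: [3.14, -0.01, 3.053]
wrist_force: [-0.4, 0.5, -0.2]
gripper_width: -0.0001
grip_force: 0.0
```

Run:
```python
from h import *
s=status.read_state();print(s["eef_pos"],s["ee_rot"],proj("side",s["eef_pos"]),proj("top",s["eef_pos"]))
a=cams.grab_frame("side")[130:290,250:450];b=cams.grab_frame("top")[110:270,270:470]
cv2.imwrite("pics/1.png",cv2.resize(np.hstack([a,b]),None,fx=2,fy=2,interpolation=2))
```

```text
[ 0.57205123 -0.14378792  0.07602589] [ 3.14013239 -0.01025635  3.0530096 ] [371.036739   222.39307023] [369.02944367 175.8582579 ]
```

View pics/1.png

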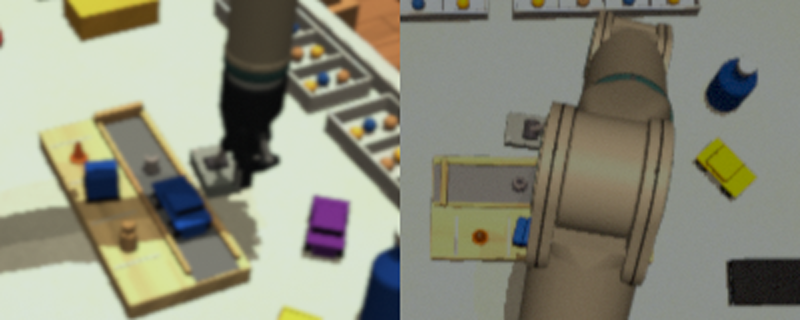

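```bash
python3 -m handwheel '{"slide":[[0.008,0.01,0],[0,0.01,0],[0.001,0.01,0],[0.001,0.01,0],[0.001,0.01,0],[0.001,0.01,0],[0.001,0.01,0],[0.001,0.01,0]],"dr":[[0,0,0],[0,0,0],[0,0,0],[0,0,0],[0,0,0],[0,0,0],[0,0,0],[0,0,0]]}'
python3 -m handwheel '{"slide":[[0.001,0.008,0],[0.001,0.008,0],[0,0,0]],"dr":[[0,0,0],[0,0,0],[0,0,0]]}'
python3 -m handwheel '{"slide":[[0,-0.02,0],[0,-0.03,0],[0,-0.03,0],[0,0,0.03],[0,0,0.03],[0,-0.01,0.03]],"dr":[[0,0,0],[0,0,0],[0,0,0],[0,0,0],[0,0,0],[0,0,0]]}'
python3 - <<'E'
from h import *
a=cams.grab_frame("side")[130:290,250:450];b=cams.grab_frame("top")[110:270,270:470]
cv2.imwrite("pics/2.png",cv2.resize(np.hstack([a,b]),None,fx=2,fy=2,interpolation=2))
E
```

```text
t: 4.1
eef_pos: [0.5905, -0.063, 0.0819]
ee_rot: [3.141, 0.001, 3.054]
wrist_force: [-0.3, -0.1, 0.2]
gripper_width: -0.0
grip_force: 0.0
t: 4.35
eef_pos: [0.5922, -0.0453, 0.0811]
ee_rot: [3.14, -0.001, 3.056]
wrist_force: [0.2, 0.7, 0.1]
gripper_width: 0.0002
grip_force: 0.0
t: 4.85
eef_pos: [0.5914, -0.1374, 0.1715]
ee_rot: [3.14, -0.003, 3.054]
wrist_force: [1.2, 0.5, 0.4]
gripper_width: 0.0002
grip_force: 0.0
```

View pics/2.png

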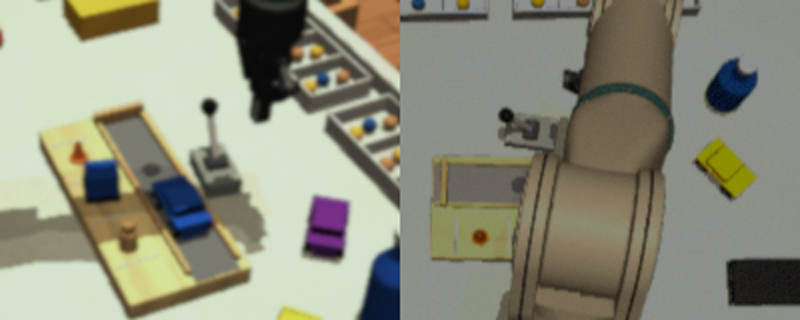

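The lever has flipped (knob at side px ~354,183) and the post is sunk. Next I move in behind the car's tail.

```bash
python3 -m handwheel '{"slide":[[-0.025,-0.018,0],[-0.025,-0.018,0],[-0.024,-0.016,0],[-0.023,-0.014,0],[0,0,-0.03],[0,0,-0.03],[0,0,-0.03],[0,0,-0.02],[0,0,-0.01],[0,0,0]],"dr":[[0,0,1.4],[0,0,1.3],[0,0,0],[0,0,0],[0,0,0],[0,0,0],[0,0,0],[0,0,0],[0,0,0],[0,0,0]]}'
python3 - <<'E'
from h import *
print("knob",tri((354.5,183),(323,168)))
a=cams.grab_frame("side")[130:290,250:450]
cv2.imwrite("pics/3.png",cv2.resize(a,None,fx=3,fy=3,interpolation=2))
E
```

```text
t: 5.78
eef_pos: [0.4932, -0.2042, 0.0489]
ee_rot: [3.14, -0.005, 3.1]
wrist_force: [0.8, -0.1, -0.0]
gripper_width: -0.0002
grip_force: 0.0
knob [ 0.59622257 -0.00621934  0.09345932]
```

View pics/3.png

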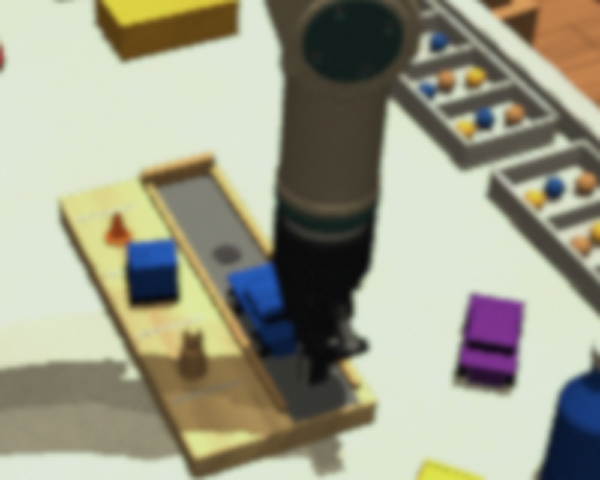

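```bash
python3 -m handwheel '{"slide":[[0,0.008,-0.003],[0,0.008,0],[0,0.008,0],[0.0005,0.01,0],[0.0005,0.01,0],[0.0005,0.01,0],[0.0005,0.01,0],[0.0005,0.01,0],[0.0005,0.01,0],[0.0005,0.01,0]],"dr":[[0,0,0],[0,0,0],[0,0,0],[0,0,0],[0,0,0],[0,0,0],[0,0,0],[0,0,0],[0,0,0],[0,0,0]]}'
python3 -m handwheel '{"slide":[[0.0005,0.01,0],[0.0005,0.01,0],[0.0005,0.01,0],[0.0005,0.01,0],[0.0005,0.01,0],[0.0005,0.008,0],[0,0.008,0],[0,0,0]],"dr":[[0,0,0],[0,0,0],[0,0,0],[0,0,0],[0,0,0],[0,0,0],[0,0,0],[0,0,0]]}'
python3 - <<'E'
from h import *
a=cams.grab_frame("side")[130:290,250:450]
cv2.imwrite("pics/4.png",cv2.resize(a,None,fx=3,fy=3,interpolation=2))
E
```

```text
t: 6.67
eef_pos: [0.4987, -0.1097, 0.0483]
ee_rot: [3.142, -0.0, 3.1]
wrist_force: [0.6, -0.3, -0.4]
gripper_width: -0.0
grip_force: 0.2
t: 7.33
eef_pos: [0.5016, -0.0425, 0.0482]
ee_rot: [3.14, -0.0, 3.103]
wrist_force: [1.4, -0.2, -0.3]
gripper_width: 0.0004
grip_force: 0.0
```

View pics/4.png

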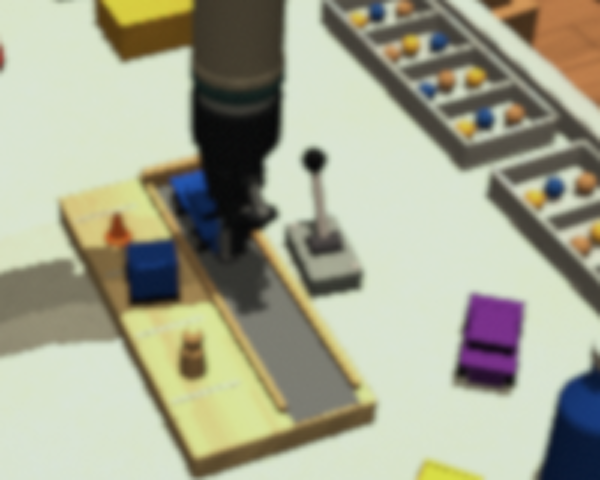

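The car (px ~190,205 in the crop) is near the wall. I'll creep forward and watch the force.

```bash
python3 -m handwheel '{"slide":[[0,0.004,0],[0,0.004,0],[0,0.004,0],[0,0.004,0],[0,0,0]],"dr":[[0,0,0],[0,0,0],[0,0,0],[0,0,0],[0,0,0]]}'
python3 -m handwheel '{"slide":[[0,0.002,0],[0,0.002,0],[0,0,0]],"dr":[[0,0,0],[0,0,0],[0,0,0]]}'
```

```text
t: 7.8
eef_pos: [0.5016, -0.0278, 0.0483]
ee_rot: [3.141, -0.0, 3.101]
wrist_force: [-0.6, 0.5, -0.9]
gripper_width: -0.0001
grip_force: 0.0
t: 8.05
eef_pos: [0.5016, -0.0245, 0.0483]
ee_rot: [3.141, -0.0, 3.1]
wrist_force: [-0.2, -0.3, -0.1]
gripper_width: -0.0001
grip_force: 0.0
```

```bash
python3 -m handwheel '{"slide":[[0,0.002,0],[0,0.002,0],[0,0,0]],"dr":[[0,0,0],[0,0,0],[0,0,0]]}'
python3 - <<'E'
from h import *
print(status.read_state()["wrist_force"])
for c in("side","top"):
    g=cams.grab_frame(c)
    for m in finder.mark_of(c,"car")[:3]: print(c,round(m["conf"],2),np.round(m["position"],1),onplane(c,m["position"],.03).round(4))
E
```

```text
t: 8.3
eef_pos: [0.5016, -0.0203, 0.0483]
ee_rot: [3.141, -0.0, 3.1]
wrist_force: [-0.3, 0.1, 1.0]
gripper_width: -0.0
grip_force: 0.0
[-0.29426639  0.08257902  0.95154542]
side 0.94 [412.2 252.2] [ 0.639  -0.2376  0.03  ]
side 0.88 [394.8 305.1] [ 0.5154 -0.3569  0.03  ]
side 0.68 [314.3 200.6] [0.5004 0.0396 0.03  ]
top 0.96 [429.9 197.2] [ 0.5118 -0.3327  0.03  ]
top 0.58 [384.4 152.5] [ 0.6578 -0.1996  0.03  ]
top 0.34 [338.3 217.7] [ 0.454  -0.0494  0.03  ]
```

```bash
for i in 1; do python3 -m handwheel '{"slide":[[0,0.002,0],[0,0.001,0],[0,0,0]],"dr":[[0,0,0],[0,0,0],[0,0,0]]}'; done
python3 -m handwheel '{"slide":[[0,0.002,0],[0,0.001,0],[0,0,0]],"dr":[[0,0,0],[0,0,0],[0,0,0]]}'
```

```text
t: 8.75
eef_pos: [0.5017, -0.0175, 0.0483]
ee_rot: [3.141, -0.0, 3.1]
wrist_force: [0.5, 0.3, -0.1]
gripper_width: -0.0
grip_force: 0.0
t: 9.0
eef_pos: [0.5017, -0.0153, 0.0483]
ee_rot: [-3.141, 0.0, 3.1]
wrist_force: [0.4, -2.1, 0.3]
gripper_width: -0.0003
grip_force: 0.9
```

```bash
python3 -m handwheel '{"slide":[[0,0.001,0],[0,0,0],[0,0,0]],"dr":[[0,0,0],[0,0,0],[0,0,0]]}'
python3 -m handwheel '{"slide":[[0,-0.003,0],[0,-0.012,0],[0,-0.02,0],[0,0,0.03],[0,0,0.03],[0,0,0.04],[0,0,0.02],[0,0,0]],"dr":[[0,0,0],[0,0,0],[0,0,0],[0,0,0],[0,0,0],[0,0,0],[0,0,0],[0,0,0]]}'
```

```text
t: 9.25
eef_pos: [0.5018, -0.0151, 0.0484]
ee_rot: [-3.14, 0.0, 3.099]
wrist_force: [0.4, -5.5, -0.5]
gripper_width: -0.0005
grip_force: 2.7
t: 9.92
eef_pos: [0.5046, -0.0481, 0.1726]
ee_rot: [3.14, 0.008, 3.101]
wrist_force: [1.2, 0.6, -0.1]
gripper_width: 0.0
grip_force: 0.0
```

The rising force (2.1, then 5.5 N) shows the nose on the wall. Next is the far side of the knob, to flip the lever back.

```bash
python3 -m handwheel '{"slide":[[0.024,0.025,0],[0.024,0.025,0],[0.024,0.025,0],[0.022,0.025,0],[0,0,-0.03],[0,0,-0.03],[0,0,-0.03],[0,0,0],[0,-0.01,0],[0,-0.01,0]],"dr":[[0,0,0],[0,0,0],[0,0,0],[0,0,0],[0,0,0],[0,0,0],[0,0,0],[0,0,0],[0,0,0],[0,0,0]]}'
python3 -m handwheel '{"slide":[[-0.001,-0.01,0],[-0.001,-0.01,0],[-0.001,-0.01,0],[-0.001,-0.01,0],[-0.001,-0.01,0],[-0.001,-0.01,0],[0,-0.008,0],[0,-0.005,0],[0,0,0]],"dr":[[0,0,0],[0,0,0],[0,0,0],[0,0,0],[0,0,0],[0,0,0],[0,0,0],[0,0,0],[0,0,0]]}'
python3 -m handwheel '{"slide":[[0,0.02,0],[0,0.03,0],[0,0.02,0],[0,0,0.04],[0,0,0.04],[0,0.02,0.03],[0,0.04,0],[0,0.04,0],[0,0.04,0],[0,0,0]],"dr":[[0,0,0],[0,0,0],[0,0,0],[0,0,0],[0,0,0],[0,0,0],[0,0,0],[0,0,0],[0,0,0],[0,0,0]]}'
python3 - <<'E'
from h import *
a=cams.grab_frame("side")[130:290,250:450];b=cams.grab_frame("top")[110:270,270:470]
cv2.imwrite("pics/5.png",cv2.resize(np.hstack([a,b]),None,fx=2,fy=2,interpolation=2))
for c in("side","top"):
    for m in finder.mark_of(c,"car")[:4]: print(c,round(m["conf"],2),onplane(c,m["position"],.03).round(4))
E
```

```text
t: 10.75
eef_pos: [0.5961, 0.0313, 0.0791]
ee_rot: [3.141, 0.001, 3.102]
wrist_force: [0.5, -0.6, 0.4]
gripper_width: -0.0002
grip_force: 0.0
t: 11.5
eef_pos: [0.5895, -0.0444, 0.0783]
ee_rot: [-3.14, -0.0, 3.097]
wrist_force: [0.1, -1.3, 0.7]
gripper_width: -0.0003
grip_force: 0.0
t: 12.33
eef_pos: [0.5879, 0.1813, 0.1882]
ee_rot: [3.133, -0.001, 3.114]
wrist_force: [-0.1, 2.1, 0.5]
gripper_width: 0.0001
grip_force: 0.0
side 0.79 [ 0.5167 -0.3585  0.03  ]
side 0.56 [0.5129 0.0496 0.03  ]
side 0.56 [ 0.641  -0.2274  0.03  ]
top 0.79 [ 0.6555 -0.2032  0.03  ]
top 0.63 [0.5014 0.0428 0.03  ]
```

View pics/5.png

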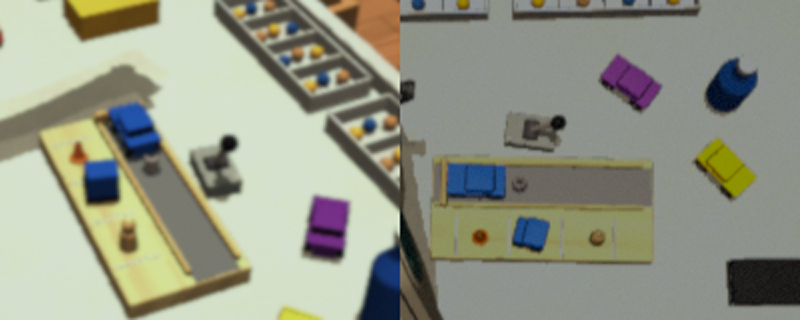

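The car's nose is at the end wall (top crop ~445,180). The post is up behind it (~520,184), the lever is back on its first side (~558,122), and the bystanders haven't moved. I'm handing in.

```bash
python3 -m handwheel '{"slide":[[0,0,0],[0,0,0],[0,0,0]],"dr":[[0,0,0],[0,0,0],[0,0,0]]}'; python3 -c "
from workcell import order
print(order.finish_job())"
```

```text
t: 12.78
eef_pos: [0.5898, 0.1667, 0.1883]
ee_rot: [-3.141, -0.0, 3.098]
wrist_force: [-0.1, -0.5, 0.4]
gripper_width: -0.0002
grip_force: 0.0
the job is handed in; nothing more can be done
None
```

I handed the job in at about 12.8 s of the 61 s: the last pictures showed the car's nose at the end wall, the post up behind it, the lever back on its first side and the other toys where they were; the judge returned no verdict.

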